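# Unlock the spring-jaw board holder and hold its jaw open at the mark

### The job

Get the circuit-board holder ready to take a board: slide the green lock knob sideways all the way to its open end stop, then pull the orange grip of the spring-loaded jaw back until the jaw's yellow pointer stands in the red band on the scale, and keep it there. Finish while still holding the jaw open against its spring; do not let go. Leave the circuit board, the tin and the screwdriver lying where they are.

Things in the scene. Friction and masses are not known exactly. Their poses are not given: they have to be found in the camera images.
- holder: Board holder fixed to the desk: blue base plate 12 mm thick, x -120 to 105, y -65 to 155 mm in this frame; two rails along x, black fixed jaw at x 85 to 100 (top 55 mm), black end block at x -106 to -118 (top 34 mm). Origin: on the desk straight below the orange grip's shut position. -x (roughly towards the robot) is the way the jaw is pulled open, +y the way the lock slides open.
- jaw_grip (a point): Middle of the orange square grip post of the moving jaw, 58 mm above the desk: post 20 x 20 mm, sides along the holder's x and y, from the aluminium carriage (top 36 mm) up to 74 mm. The black upright jaw plate (100 mm wide, top 50 mm) stands 51 to 65 mm to the holder's +x of it and moves with it; the space beside the post is otherwise clear above 36 mm.
- jaw_pointer (a point): Tip of the yellow pointer of the moving jaw, at the holder's -y edge, 54 mm to the -y side of the grip post at the same x as its axis, 20 mm above the desk. It moves with the jaw.
- jaw (a joint): Opening of the moving jaw in m: 0 shut, growing as it is pulled along the holder's -x, stop at 0.085. A spring of 100 N/m pulls it shut: about 3 N when shut, 6.5 to 9 N at the mark. It snaps back when let go. While the lock is shut a steel bolt blocks it.
- mark: Red band on the white scale of the holder's base, 10 mm wide along the holder's x, 10 mm along y, 2 mm thick; origin at the centre of its underside, 12.5 mm above the desk, axes as the holder's. It lies 35 to 60 mm to the holder's -x of the shut pointer. The pointer stands in the band when its tip is within 5 mm of the band's centre, measured along the holder's x.
- lock_grip (a point): Middle of the green square lock knob, 46 mm above the desk: 18 x 18 mm, sides along the holder's x and y, from a black slide (top 24 mm) up to 60 mm. Shut, it is 22 mm -x and 100 mm +y of the holder's origin; it slides along the holder's +y. Beside it stay above 27 mm: a steel bolt (top 23 mm) runs from it to a lug on the jaw (top 26 mm); the carriage (top 36 mm) begins 65 mm to its -y.
- lock (a joint): Travel of the lock knob in m: 0 shut, 0.030 fully open at its end stop, growing along the holder's +y. It slides with about 1.5 N friction, has no spring and stays where it is left; starts somewhere from 0 to 0.006.
- board: Loose green circuit board with small components, 50 x 80 mm, 4 mm thick (parts up to 12 mm), lying to the holder's -y side. Origin at the centre of its underside. Leave alone.
- tin: Loose round aluminium rosin tin, 60 mm diameter, 18 mm high. Origin at the centre of its underside. Leave alone.
- screwdriver: Loose screwdriver lying on the desk behind the fixed jaw, along the holder's y. Leave alone.

How it is judged:
By the outcome, as a careful person would: the job done as asked, in the order asked, and still so for the second after the job is handed in, while the arm keeps its last pose, push and grip.
It also fails if it takes over 45 s, if anything falls off the work surface, if the arm or the gripper's body presses on something with over 40 N, if the wrist force passes 120 N, or if a joint passes its speed limit or range.

### The arm

A 6-joint arm with a two-finger parallel gripper is mounted at the origin on the work surface. World frame = base frame: x ahead of the robot, y to its left, z up, the work surface at z = 0. Lengths are in m, angles in rad, forces in N, time in s.
With the tool pointing down it reaches from about 0.4 to 0.825 m from the base axis. Payload 7 kg.
Tool frame: the origin (TCP) lies on the centre line of the jaws, within the pads' length; the fingertips stand 25 mm ahead of it and the grasp point (between the pads) lies 6 mm ahead of it; z points along the fingers, y is the line along which they close (so a half turn about z gives the same grasp; the last joint's range is limited). The gripper opens to 88 mm and grips with 3 to 60 N. Pads are 19 mm wide; open, the fingers measure 130 mm over their backs; the gripper's body (78 mm by 193 mm) begins 47 mm behind the grasp point.
Start: joints at [-0.869, 0.359, 0.012, 0, -1.224, -0.288], TCP at [0.271, -0.618, 0.252] pointing down, gripper open.
Joint ranges: [-3.07, 3.07], [-1.43, 2.12], [-1.02, 1.25], [-3.03, 1.67], [-3.05, -0], [-3.03, 3.03]. Speed limits (rad/s): [2.39, 2.39, 3.01, 3.14, 3.14, 3.14].

### API

Orientations are given as [roll, pitch, yaw] about the fixed x, y, z axes, in that order (R = Rz(yaw) Ry(pitch) Rx(roll)).
In Python, from station import readout, vision, arm gives the robot as it stands. The module is installed in compiled form; this text tells all that it offers.
- The arm moves only by the tool carry_out, never from a script. Its argument "commands" is a list of rows, each an object with "dp": the shift along the tool's x, y, z in m, a list of three; "rotation": the turn, a rotation vector about the tool's x, y, z in degrees, a list of three. In form: [{"dp": [dx, dy, dz], "rotation": [wx, wy, wz]}, ...]. A call has 1 to 8 rows; each row shifts and turns the commanded pose from where the row before left it, along the tool's axes as they then stand; what a row does not reach is not made up. A row lasts 1/8 s, in which the tool goes at most 62.5 mm and 10.7 degrees, less where a joint would pass 70% of its speed; a pose out of reach is approached as far as the arm can. A call with a gripper value outside its range is refused whole. "grip" is the finger opening in m, from 0 to 0.0876, set as the call begins (left out, the last holds). The fingers move at their own pace and stop on an object; "force" is the grip in N (left out, the last holds). Time passes only in rows, so rows that do not move let the fingers close. It gives the time, the measured TCP pose, the force, the opening and the grip force at its end, in the units of the state.
- readout.get_state(): the state, without advancing time (a new reading comes with each control period).
- vision.grab_frame(name): name is "side" or "top"; returns (picture, depth): 400x640x3 uint8, red, green, blue; 400x640 float32, m along the optical axis (not along the pixel's ray), 0 where there is no reading.
- vision.calibration(name): a dict with "fovy" (degrees; the focal length in pixels is half the picture's height over the tangent of half this angle, whatever the lens; pixels are square), "cx", "cy" (the principal point, pixels), "dist" ([k1, k2, p1, p2, k3] as OpenCV has them; the pictures are not rectified), "origin" and "attitude" of the camera in the world. Camera axes: x right, y down, z forward; pixel columns grow to the right and rows downward; lengths in m; the calibration is good to about 2 mm. A picture is of the moment at which its call begins. calibration takes no time and is no camera call.
- arm.job_done(): hands the job in; it is judged then, once.
Trained networks look in the newest picture that a camera, given by its name, has taken for a name from the list of things; names that differ only in an ending like _2 or _b are one class to them, and where a whole thing is asked for, a point or a joint stands for the part that bears it (a point fixed in the world has none). Each returns a list of dicts, best first, with "score" (0 to 1); they miss things now and then, are a little off and sometimes report something else, mostly with a low value. They report only what shows in the picture. A call takes as long as a camera call.
- vision.trace(label, camera): "pixels" (400x640 bool, what is visible of it) and "position" ([row, column] in pixels, amid what is visible of it).
The state is a dict: "t": time; "q": joint angles; "qd": joint speeds; "joint_efforts": joint torques, N m; "eef_pos": TCP position; "ee_rot": TCP orientation; "force": force on the tool from outside, world axes, zero at the start; "moment": the same for the moment, N m; "width": finger opening in m; "gripper_force": force on a finger pad.
Only numpy, scipy, OpenCV 4.12 (cv2) and the standard library are available. Lean on these libraries where they do the work, as an engineer would, in place of code of your own. Each camera call takes 0.05 s, during which the arm holds its last target. There are 200 camera calls.

## Working session

There is one attempt and no reset: what is moved stays moved. The work goes in short steps, Python scripts to look and compute and a tool call to move; the robot and the scene stay as the last step left them, time stands still between calls to the robot, and variables do not carry over. Pictures are saved under pics/ and viewed, at most 10 in all, crops included, and the job is handed in when it is done.

Besides the shell and the picture viewer there is one more tool, called after "Emit:" by a JSON object that holds its "name" and its "arguments", one argument or row to a line. carry_out: Moves the arm, as the interface text tells. Its arguments: {"type":"object","properties":{"commands":{"type":"array"},"grip":{"type":"number"},"force":{"type":"number"}},"required":["commands"]}

```bash
mkdir -p pics
cat > h.py <<'E'
import numpy as np, cv2
from scipy.spatial.transform import Rotation as R
from station import readout, vision, arm
def cam(n):
    c=vision.calibration(n); f=200/np.tan(np.radians(c["fovy"])/2)
    K=np.array([[f,0,c["cx"]],[0,f,c["cy"]],[0,0,1]]); a=np.array(c["attitude"])
    M=a if a.shape==(3,3) else R.from_euler("xyz",a).as_matrix()
    return K,np.array(c["dist"],float),np.array(c["origin"]),M
def cloud(n,rc,d):
    K,D,o,M=cam(n); rc=np.atleast_2d(rc).astype(float)
    u=cv2.undistortPoints(rc[:,None,::-1].copy(),K,D)[:,0]
    return (np.c_[u,np.ones(len(u))]*np.asarray(d).reshape(-1,1))@M.T+o
def onplane(n,rc,z):
    K,D,o,M=cam(n)
    r=cloud(n,rc,np.ones(len(np.atleast_2d(rc))))-o
    return o+r*((z-o[2])/r[:,2:])
def project(n,P):
    K,D,o,M=cam(n); rv=cv2.Rodrigues(M.T)[0]
    return cv2.projectPoints(np.atleast_2d(P).astype(float),rv,-M.T@o,K,D)[0][:,0]
def save(name,img): cv2.imwrite("pics/"+name,img[:,:,::-1])
E
python3 - <<'E'
from h import *
for n in("top","side"):
    print(n,vision.calibration(n))
    im,d=vision.grab_frame(n); save(n+"0.png",im)
    for l in("jaw_grip","lock_grip","mark","jaw_pointer","holder"):
        for t in vision.trace(l,n)[:2]:
            p=np.argwhere(t["pixels"]&(d>0))
            c=cloud(n,p,d[p[:,0],p[:,1]]) if len(p) else np.zeros((1,3))
            print(l,round(t["score"],2),np.round(t["position"],1),len(p),np.round(np.median(c,0),4),np.round(np.percentile(c,95,axis=0),3),np.round(np.percentile(c,5,axis=0),3))
print(readout.get_state())
E
```

```text
top {'fovy': 49.449910733114706, 'cx': 322.71468644178384, 'cy': 194.227432909463, 'dist': array([-0.01964997,  0.        ,  0.        ,  0.        ,  0.        ]), 'origin': array([0.44206312, 0.01714534, 0.97228877]), 'attitude': array([-2.95436119,  0.00624472, -1.56285858])}
jaw_grip 0.79 [192.7 376.4] 1469 [ 0.62   -0.0878  0.0376] [ 0.654 -0.05   0.073] [ 0.579 -0.128  0.027]
jaw_grip 0.17 [215.1 332. ] 237 [0.573  0.0063 0.0255] [0.583 0.026 0.062] [ 0.566 -0.037  0.021]
lock_grip 0.61 [214.8 332.7] 303 [0.5731 0.0037 0.0248] [0.585 0.026 0.062] [ 0.564 -0.038  0.02 ]
jaw_pointer 0.64 [196.3 373.2] 1413 [ 0.6202 -0.0879  0.0376] [ 0.654 -0.052  0.073] [ 0.579 -0.128  0.029]
holder 0.87 [212.8 353.7] 9870 [ 0.5825 -0.045   0.0137] [0.684 0.054 0.053] [ 0.485 -0.14   0.01 ]
side {'fovy': 53.13114669042572, 'cx': 320.6356328929443, 'cy': 205.3843399245474, 'dist': array([0.03569228, 0.        , 0.        , 0.        , 0.        ]), 'origin': array([ 0.14692279, -0.43484529,  0.47328614]), 'attitude': array([-2.11733712e+00,  1.29888288e-03, -8.10467613e-01])}
jaw_grip 0.61 [247.9
[... 482 characters left out ...]
15   0.008]
{'t': 0.6, 'q': array([-8.68907762e-01,  3.58556205e-01,  1.19013755e-02,  9.90002712e-06,
       -1.22411397e+00, -2.88123090e-01]), 'qd': array([ 5.51040899e-05, -1.72679401e-03,  2.12439091e-04, -1.74372134e-03,
        2.97912407e-03,  2.59218979e-04]), 'joint_efforts': array([ 5.98123879e-04, -5.81989932e+01,  2.93183076e+01,  6.99965090e+00,
        1.24293382e-02, -3.85429314e-05]), 'eef_pos': array([ 0.27137255, -0.61801771,  0.25159197]), 'ee_rot': array([-3.14156361e+00, -1.10512650e-06, -2.72782381e+00]), 'force': array([ 0.0421461 ,  0.05603354, -0.10644756]), 'moment': array([-0.00084678,  0.04966604, -0.04212922]), 'gripper_force': 0.0, 'width': 0.08775548101119915}
```

Run:
```python
from h import *
for n in("top","side"):
    im,d=vision.grab_frame(n); hsv=cv2.cvtColor(im,cv2.COLOR_RGB2HSV); H,S,V=cv2.split(hsv)
    y0=(180,300) if n=="top" else (220,330)
    roi=np.zeros_like(H,bool); roi[140:340,250:470]=1
    for nm,lo,hi in(("orange",8,18),("green",45,85),("red",-1,5),("yellow",22,34),("blue",100,125)):
        m=(((H>=lo)&(H<=hi))|((nm=="red")&(H>174)))&(S>120)&(V>70)&roi
        k,lab,st,ce=cv2.connectedComponentsWithStats(m.astype(np.uint8))
        for i in sorted(range(1,k),key=lambda i:-st[i,4])[:3]:
            if st[i,4]<6: continue
            p=np.argwhere((lab==i)&(d>0)); c=cloud(n,p,d[p[:,0],p[:,1]])
            s=c[c[:,2]>np.percentile(c[:,2],95)-.006]
            print(n,nm,st[i,4],np.round(ce[i][::-1],1),"top:",len(s),np.round(s.mean(0),4),np.round(cv2.minAreaRect((s[:,:2]*1000).astype(np.float32)),1) if 0 else cv2.minAreaRect((s[:,:2]*1000).astype(np.float32)))
    save(n+"1.png",cv2.resize(im[120:340,220:480],None,fx=2.7,fy=2.7,interpolation=cv2.INTER_CUBIC))
```

```text
top orange 6278 [325.2 358.5] top: 6068 [ 0.3389 -0.0537  0.0008] ((338.7286071777344, -57.05421447753906), (60.92379379272461, 476.1162109375), 0.05314072221517563)
top orange 349 [167.6 280.3] top: 333 [0.6833 0.1205 0.0198] ((682.7421875, 120.92948150634766), (46.50571060180664, 46.6363525390625), 45.82865905761719)
top orange 92 [204.7 376.5] top: 84 [ 0.5905 -0.089   0.0746] ((591.1512451171875, -88.78716278076172), (19.023536682128906, 19.635822296142578), 89.19599914550781)
top green 641 [203.1 433.4] top: 610 [ 0.6065 -0.2253  0.0046] ((607.0780639648438, -225.55718994140625), (49.535133361816406, 80.23550415039062), 15.700605392456055)
top green 60 [211.6 327.3] top: 59 [0.5772 0.0141 0.0605] ((577.706787109375, 13.765230178833008), (15.628666877746582, 14.891847610473633), 0.34205570816993713)
top red 409 [144.6 399.2] top: 296 [ 0.7393 -0.1488  0.0249] ((740.0567626953125, -144.56918334960938), (99.12621307373047, 20.551898956298828), 84.01318359375)
top red 18 [234.  399.5] top: 17 [ 0.5351 -0.1455  0.0147] ((535.3765869140625, -145.1948699951172), (8.835368156433105, 7.1
[... 2099 characters left out ...]
10009766, 5.715241432189941), 23.49827003479004)
side yellow 7 [173.7 363.7] top: 7 [0.8956 0.1242 0.0047] ((896.0747680664062, 124.3257064819336), (12.817448616027832, 3.3373990058898926), 69.75115203857422)
side blue 2046 [266.1 296.7] top: 2032 [ 0.5171 -0.0201  0.0121] ((520.4044189453125, -35.477783203125), (122.5568618774414, 215.08164978027344), 4.602447509765625)
side blue 1044 [227.5 332.4] top: 1042 [0.6502 0.0116 0.0122] ((652.1561279296875, 6.5718231201171875), (102.87068176269531, 99.44021606445312), 86.07487487792969)
side blue 380 [275.2 328.7] top: 379 [ 0.5381 -0.0815  0.0122] ((539.6069946289062, -80.78594970703125), (24.84381866455078, 79.0665512084961), 87.47875213623047)
```

View pics/top1.png

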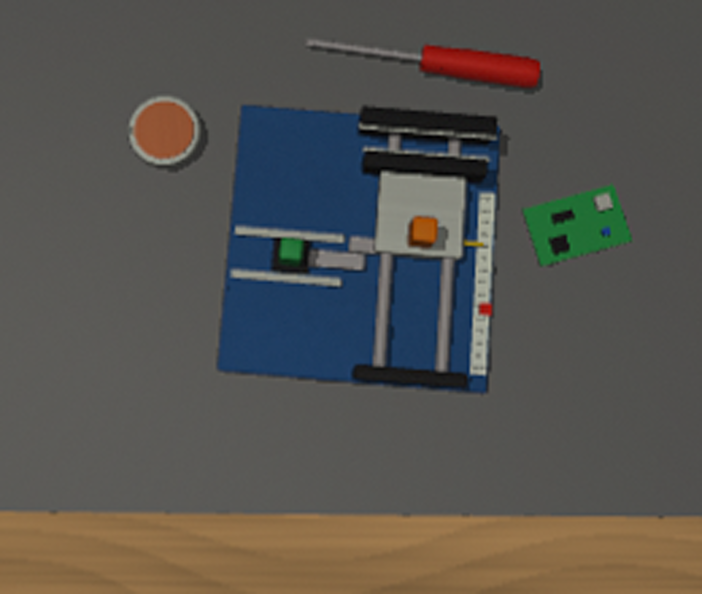

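View pics/side1.png

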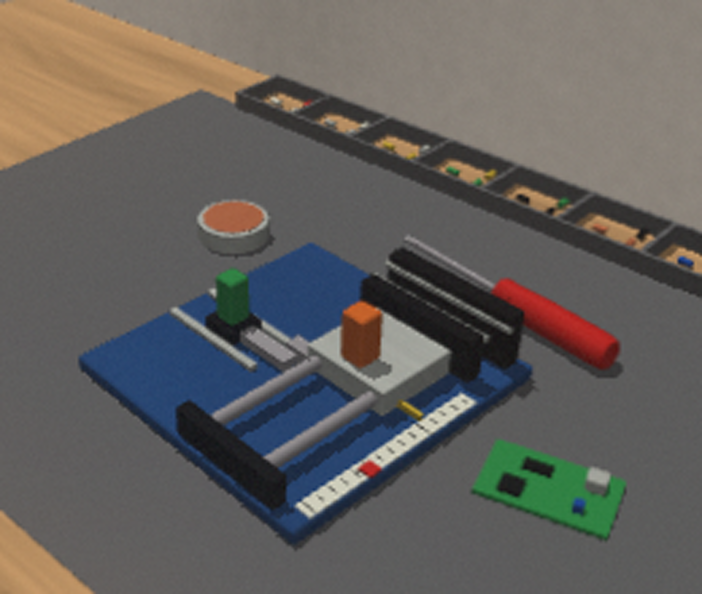

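Both pictures agree. In the top crop the green knob is at (291,250), the orange post at (423,230), the red band at (485,309) and the yellow pointer at (475,243). That puts the lock at about (0.577, 0.013), the grip at (0.5905, -0.0895) and the holder yaw at -4.4°. The pointer needs about 51 mm of travel to reach the band. I'll move above the lock with the fingers closing along holder x.

Emit:
{"name": "carry_out", "arguments": {
  "commands": [
    {"dp": [-0.0333,0.0284,0.007],"rotation": [0,0,0]},
    {"dp": [-0.0333,0.0284,0.007],"rotation": [0,0,0]},
    {"dp": [-0.0333,0.0284,0.007],"rotation": [0,0,0]},
    {"dp": [-0.0333,0.0284,0.007],"rotation": [0,0,0]},
    {"dp": [-0.0333,0.0284,0.007],"rotation": [0,0,0]},
    {"dp": [-0.0333,0.0284,0.007],"rotation": [0,0,0]},
    {"dp": [-0.0333,0.0284,0.007],"rotation": [0,0,0]},
    {"dp": [-0.0333,0.0284,0.007],"rotation": [0,0,0]}
  ],
  "grip": 0.045,
  "force": 25
}}

```text
t: 1.7
eef_pos: [0.4245, -0.3016, 0.1957]
ee_rot: [-3.141, 0.001, -2.728]
force: [0.8, -0.4, -0.4]
width: 0.0452
gripper_force: 0.0
```

Emit:
{"name": "carry_out", "arguments": {
  "commands": [
    {"dp": [-0.0333,0.0284,0.007],"rotation": [0,0,0]},
    {"dp": [-0.0333,0.0284,0.007],"rotation": [0,0,0]},
    {"dp": [-0.0333,0.0284,0.007],"rotation": [0,0,0]},
    {"dp": [-0.0333,0.0284,0.007],"rotation": [0,0,0]},
    {"dp": [-0.0333,0.0284,0.007],"rotation": [0,0,0]},
    {"dp": [-0.0333,0.0284,0.007],"rotation": [0,0,0]},
    {"dp": [-0.0333,0.0284,0.007],"rotation": [0,0,0]},
    {"dp": [-0.0333,0.0284,0.007],"rotation": [0,0,0]}
  ]
}}

```text
t: 2.7
eef_pos: [0.5771, 0.0137, 0.1396]
ee_rot: [-3.141, 0.001, -2.728]
force: [1.2, -0.1, 0.2]
width: 0.0454
gripper_force: 0.0
```

Emit:
{"name": "carry_out", "arguments": {
  "commands": [
    {"dp": [0,0,0],"rotation": [0,0,-8.8]},
    {"dp": [0,0,0],"rotation": [0,0,-8.8]},
    {"dp": [0,0,0],"rotation": [0,0,-8.8]},
    {"dp": [0,0,0],"rotation": [0,0,-8.8]},
    {"dp": [0,0,0],"rotation": [0,0,-8.8]},
    {"dp": [0,0,0],"rotation": [0,0,-8.8]},
    {"dp": [0,0,0],"rotation": [0,0,-9.1]},
    {"dp": [0,0,0],"rotation": [0,0,0]}
  ]
}}

```text
t: 3.7
eef_pos: [0.5766, 0.0123, 0.1397]
ee_rot: [-3.141, 0.0, -1.648]
force: [-0.5, 0.2, 0.1]
width: 0.045
gripper_force: 0.0
```

Run:
```python
from h import *
im,d=vision.grab_frame("side"); s=readout.get_state(); print(s["eef_pos"],s["force"])
p=s["eef_pos"]; print(project("side",[p,p-[0,0,-0.025+0.05],[.577,.013,.06]]))
save("s2.png",cv2.resize(im[100:340,200:480],None,fx=2.5,fy=2.5,interpolation=cv2.INTER_CUBIC))
```

```text
[0.57652481 0.01227252 0.13962207] [-0.08604326 -0.27840266 -0.01689022]
[[304.98497464 184.40333887]
 [305.28857332 196.72475988]
 [305.8187547  221.8930954 ]]
```

View pics/s2.png

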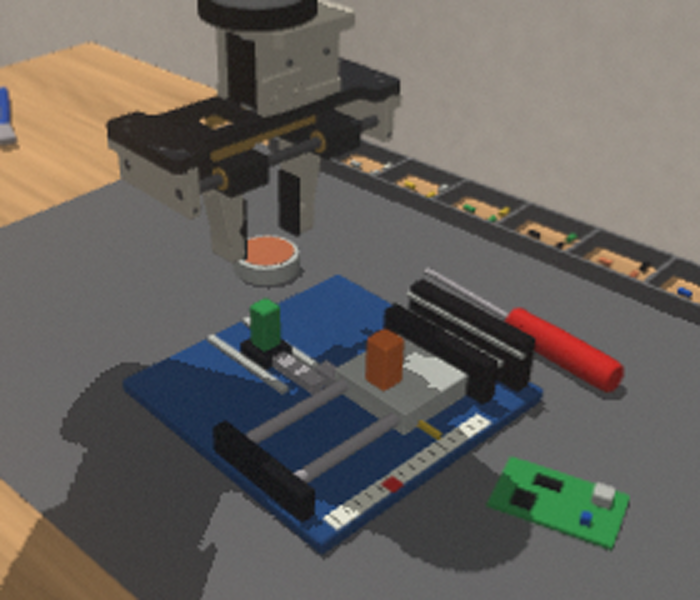

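The fingers, around (262,215), straddle the line above the green knob at (265,320). I'll go down and grip it.

Emit:
{"name": "carry_out", "arguments": {
  "commands": [
    {"dp": [0,0,0.02],"rotation": [0,0,0]},
    {"dp": [0,0,0.02],"rotation": [0,0,0]},
    {"dp": [0,0,0.02],"rotation": [0,0,0]},
    {"dp": [0,0,0.015],"rotation": [0,0,0]},
    {"dp": [0,0,0.007],"rotation": [0,0,0]},
    {"dp": [0,0,0],"rotation": [0,0,0]}
  ]
}}

```text
t: 4.5
eef_pos: [0.5764, 0.0122, 0.0573]
ee_rot: [3.141, -0.0, -1.648]
force: [0.5, 0.6, 0.7]
width: 0.0455
gripper_force: 0.0
```

Emit:
{"name": "carry_out", "arguments": {
  "commands": [
    {"dp": [0,0,0],"rotation": [0,0,0]},
    {"dp": [0,0,0],"rotation": [0,0,0]},
    {"dp": [0,0,0],"rotation": [0,0,0]},
    {"dp": [0,0,0],"rotation": [0,0,0]},
    {"dp": [0,0,0],"rotation": [0,0,0]}
  ],
  "grip": 0.01,
  "force": 25
}}

```text
t: 5.12
eef_pos: [0.5771, 0.0124, 0.0579]
ee_rot: [-3.14, 0.0, -1.647]
force: [2.2, -0.3, 1.7]
width: 0.0177
gripper_force: 25.0
```

Gripped at 17.7 mm width. Next I'll slide it toward holder +y, which is tool -x.

Emit:
{"name": "carry_out", "arguments": {
  "commands": [
    {"dp": [-0.005,0,0],"rotation": [0,0,0]},
    {"dp": [-0.005,0,0],"rotation": [0,0,0]},
    {"dp": [-0.005,0,0],"rotation": [0,0,0]},
    {"dp": [-0.005,0,0],"rotation": [0,0,0]},
    {"dp": [-0.005,0,0],"rotation": [0,0,0]},
    {"dp": [0,0,0],"rotation": [0,0,0]}
  ]
}}

```text
t: 5.88
eef_pos: [0.579, 0.0381, 0.0579]
ee_rot: [-3.14, 0.001, -1.647]
force: [3.2, 0.2, 3.3]
width: 0.0179
gripper_force: 25.0
```

Emit:
{"name": "carry_out", "arguments": {
  "commands": [
    {"dp": [-0.002,0,0],"rotation": [0,0,0]},
    {"dp": [-0.002,0,0],"rotation": [0,0,0]},
    {"dp": [0,0,0],"rotation": [0,0,0]}
  ]
}}

```text
t: 6.25
eef_pos: [0.5791, 0.04, 0.0578]
ee_rot: [-3.141, -0.001, -1.647]
force: [5.9, -8.0, 3.2]
width: 0.0179
gripper_force: 25.0
```

Emit:
{"name": "carry_out", "arguments": {
  "commands": [
    {"dp": [-0.0015,0,0],"rotation": [0,0,0]},
    {"dp": [0,0,0],"rotation": [0,0,0]}
  ]
}}

```text
t: 6.5
eef_pos: [0.579, 0.0402, 0.0577]
ee_rot: [3.141, -0.003, -1.648]
force: [8.7, -15.6, 1.4]
width: 0.0177
gripper_force: 25.0
```

The knob is at its end stop: the force went from 8 to 16 N and it only moved 0.2 mm. I'll relax the push, release and look.

Emit:
{"name": "carry_out", "arguments": {
  "commands": [
    {"dp": [0.0015,0,0],"rotation": [0,0,0]},
    {"dp": [0,0,0],"rotation": [0,0,0]}
  ]
}}

```text
t: 6.75
eef_pos: [0.5791, 0.0399, 0.0578]
ee_rot: [-3.141, -0.001, -1.648]
force: [6.5, -7.0, 3.7]
width: 0.0178
gripper_force: 25.0
```

Emit:
{"name": "carry_out", "arguments": {
  "commands": [
    {"dp": [0,0,0],"rotation": [0,0,0]},
    {"dp": [0,0,0],"rotation": [0,0,0]},
    {"dp": [0,0,0],"rotation": [0,0,0]},
    {"dp": [0,0,-0.02],"rotation": [0,0,0]},
    {"dp": [0,0,-0.03],"rotation": [0,0,0]},
    {"dp": [0,0,-0.03],"rotation": [0,0,0]}
  ],
  "grip": 0.045
}}

```text
t: 7.5
eef_pos: [0.5781, 0.0412, 0.1379]
ee_rot: [3.14, -0.0, -1.647]
force: [0.8, -0.3, 0.5]
width: 0.0447
gripper_force: 0.0
```

Emit:
{"name": "carry_out", "arguments": {
  "commands": [
    {"dp": [0.032,-0.0054,0],"rotation": [0,0,0]},
    {"dp": [0.032,-0.0054,0],"rotation": [0,0,0]},
    {"dp": [0.032,-0.0054,0],"rotation": [0,0,0]},
    {"dp": [0.032,-0.0054,0],"rotation": [0,0,0]},
    {"dp": [0,0,0],"rotation": [0,0,0]}
  ]
}}

```text
t: 8.12
eef_pos: [0.5899, -0.0897, 0.137]
ee_rot: [3.14, -0.0, -1.65]
force: [-0.4, 0.2, -0.4]
width: 0.0453
gripper_force: 0.0
```

Run:
```python
from h import *
im,d=vision.grab_frame("side"); s=readout.get_state(); print(s["eef_pos"],s["force"])
H,S,V=cv2.split(cv2.cvtColor(im,cv2.COLOR_RGB2HSV)); m=(H>45)&(H<85)&(S>110)&(V>40)
m[:,340:]=0; m[:200]=0
p=np.argwhere(m&(d>0)); c=cloud("side",p,d[p[:,0],p[:,1]]); c=c[c[:,2]>.054]; print(len(c),c.mean(0))
save("s3.png",cv2.resize(im[100:340,200:480],None,fx=2.5,fy=2.5,interpolation=cv2.INTER_CUBIC))
```

```text
[ 0.58993808 -0.08878885  0.13711909] [-0.13457916  0.53893092 -0.29294546]
65 [0.57653589 0.03861884 0.0585449 ]
```

View pics/s3.png

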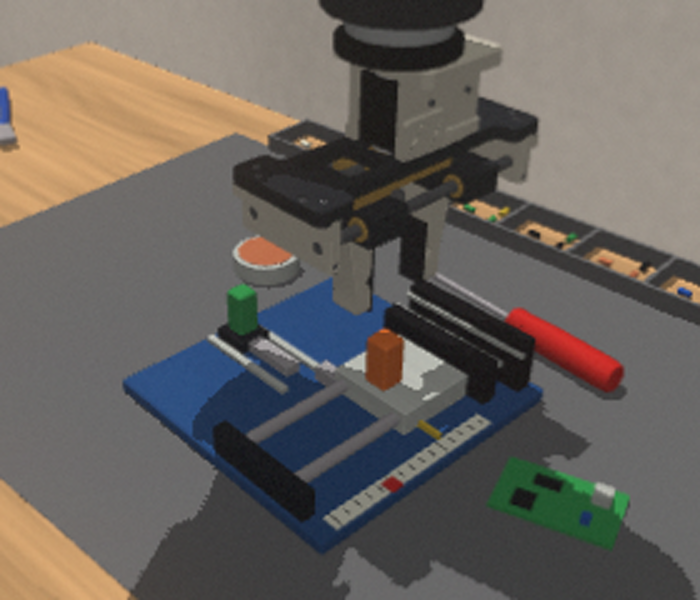

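The knob has moved from (265,325) to (242,310) in the crop, about 27 mm, and the bolt is clear of the lug. The gripper is centred above the orange post at (385,360), so I'll go down and grip it.

Emit:
{"name": "carry_out", "arguments": {
  "commands": [
    {"dp": [0,0,0.02],"rotation": [0,0,0]},
    {"dp": [0,0,0.02],"rotation": [0,0,0]},
    {"dp": [0,0,0.02],"rotation": [0,0,0]},
    {"dp": [0,0,0.011],"rotation": [0,0,0]},
    {"dp": [0,0,0],"rotation": [0,0,0]}
  ]
}}

```text
t: 8.8
eef_pos: [0.59, -0.0876, 0.0659]
ee_rot: [3.14, -0.0, -1.647]
force: [0.7, 1.4, 0.8]
width: 0.0451
gripper_force: 0.0
```

Emit:
{"name": "carry_out", "arguments": {
  "commands": [
    {"dp": [0,0,0],"rotation": [0,0,0]},
    {"dp": [0,0,0],"rotation": [0,0,0]},
    {"dp": [0,0,0],"rotation": [0,0,0]},
    {"dp": [0,0,0],"rotation": [0,0,0]},
    {"dp": [0,0,0],"rotation": [0,0,0]}
  ],
  "grip": 0.01,
  "force": 40
}}

```text
t: 9.43
eef_pos: [0.5914, -0.0881, 0.0672]
ee_rot: [-3.14, 0.0, -1.647]
force: [3.2, -0.9, 2.5]
width: 0.0197
gripper_force: 40.0
```

Gripped at 19.7 mm. Next I'll pull toward holder -x, which is tool +y, by 51 mm at a moderate speed.

Emit:
{"name": "carry_out", "arguments": {
  "commands": [
    {"dp": [0,0.005,0],"rotation": [0,0,0]},
    {"dp": [0,0.008,0],"rotation": [0,0,0]},
    {"dp": [0,0.008,0],"rotation": [0,0,0]},
    {"dp": [0,0.008,0],"rotation": [0,0,0]},
    {"dp": [0,0.008,0],"rotation": [0,0,0]},
    {"dp": [0,0.008,0],"rotation": [0,0,0]},
    {"dp": [0,0.006,0],"rotation": [0,0,0]},
    {"dp": [0,0,0],"rotation": [0,0,0]}
  ]
}}

```text
t: 10.42
eef_pos: [0.5404, -0.0842, 0.0672]
ee_rot: [-3.139, 0.0, -1.647]
force: [7.3, -4.0, -0.4]
width: 0.0199
gripper_force: 40.0
```

Run:
```python
from h import *
s=readout.get_state(); print(s["eef_pos"],s["force"],s["width"])
ax=np.array([np.cos(np.radians(4.4)),-np.sin(np.radians(4.4))])
for n in("side","top"):
    im,d=vision.grab_frame(n)
    H,S,V=cv2.split(cv2.cvtColor(im,cv2.COLOR_RGB2HSV)); r=np.zeros_like(H,bool)
    r0,c0=(285,345) if n=="side" else (234,395)
    r[r0-32:r0+25,c0-30:c0+30]=1
    for nm,m in(("red",((H<6)|(H>172))&(S>120)&(V>40)&r),("yel",(H>20)&(H<36)&(S>110)&(V>40)&r)):
        p=np.argwhere(m)
        if len(p):
            w=onplane(n,p,.0145 if nm=="red" else .020); print(n,nm,len(p),p.mean(0),w.mean(0),"x",(w[:,:2]@ax).mean())
    if n=="side": save("s4.png",cv2.resize(im[200:340,260:440],None,fx=4,fy=4,interpolation=cv2.INTER_CUBIC))
```

```text
[ 0.5404466  -0.08418884  0.06717371] [ 7.25074147 -4.00214164 -0.38114471] 0.019875918376437048
side red 31 [293.35483871 356.64516129] [ 0.53457482 -0.1457537   0.0145    ] x 0.5441813801691862
side yel 32 [285.3125  350.21875] [ 0.53712338 -0.12981345  0.02      ] x 0.5454995059893786
top yel 3 [249.66666667 392.33333333] [ 0.50053243 -0.12811376  0.02      ] x 0.5088859966519595
```

View pics/s4.png

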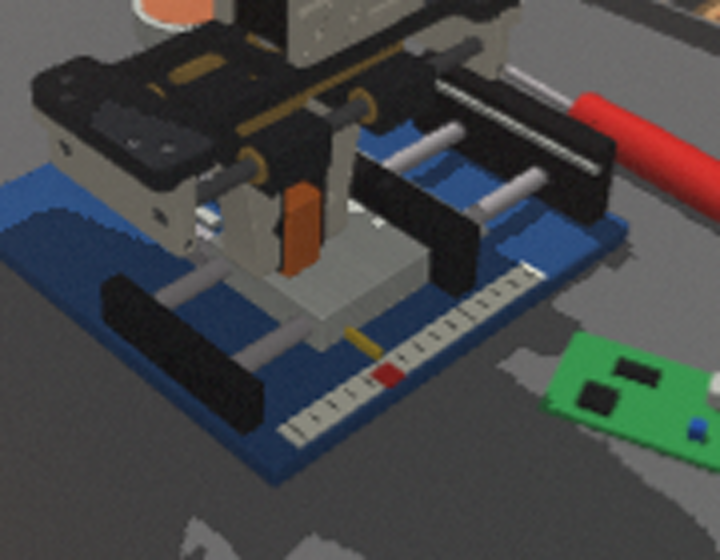

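The yellow pointer, with its tip at (380,355), points at the red band at (388,376). The measured offset is about 1 mm short, so I'll nudge slightly, let it settle and check.

Emit:
{"name": "carry_out", "arguments": {
  "commands": [
    {"dp": [0,0.0007,0],"rotation": [0,0,0]},
    {"dp": [0,0,0],"rotation": [0,0,0]},
    {"dp": [0,0,0],"rotation": [0,0,0]},
    {"dp": [0,0,0],"rotation": [0,0,0]},
    {"dp": [0,0,0],"rotation": [0,0,0]},
    {"dp": [0,0,0],"rotation": [0,0,0]}
  ]
}}

```text
t: 11.28
eef_pos: [0.5402, -0.0842, 0.0671]
ee_rot: [-3.138, 0.0, -1.647]
force: [7.6, -2.5, 0.1]
width: 0.0198
gripper_force: 40.0
```

Run:
```python
from h import *
s=readout.get_state(); print(s["eef_pos"],s["force"],s["width"])
ax=np.array([np.cos(np.radians(4.4)),-np.sin(np.radians(4.4))])
im,d=vision.grab_frame("side")
H,S,V=cv2.split(cv2.cvtColor(im,cv2.COLOR_RGB2HSV)); r=np.zeros_like(H,bool); r[253:310,315:375]=1
v=[]
for z,m in((.0145,((H<6)|(H>172))&(S>120)&(V>40)&r),(.02,(H>20)&(H<36)&(S>110)&(V>40)&r)):
    v.append((onplane("side",np.argwhere(m),z)[:,:2]@ax).mean())
print(v,v[1]-v[0]); 
if abs(v[1]-v[0])<.0025: arm.job_done(); print("done")
```

```text
[ 0.54022804 -0.08418671  0.06714319] [ 7.62711991 -2.46904257  0.07528527] 0.019768001176795242
[np.float64(0.5440956144225746), np.float64(0.5454180360816511)] 0.0013224216590764781
the job is handed in; nothing more can be done
done
```

I handed the job in at about 11 s: the lock is at its open end stop, and the arm is holding the jaw open with its pointer measured about 1.3 mm from the centre of the red band (5 mm allowed); the board, tin and screwdriver were not touched.

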